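Carry a pivoted vase upright to the drying fork

ROBOT

A 7-joint arm with a two-finger parallel gripper is mounted at the origin on the work surface. World frame = base frame: x ahead of the robot, y to its left, z up, the work surface at z = 0. Lengths are in m, angles in rad, forces in N, time in s.
With the tool pointing down it reaches from about 0.4 to 0.85 m from the base axis. Payload 6.9 kg.
Tool frame: the origin (TCP) lies between the finger pads; the fingertips stand 22 mm ahead of it and the grasp point (between the pads) lies 3 mm ahead of it; z points along the fingers, y is the line along which they close (so a half turn about z gives the same grasp; the last joint's range is limited). The gripper opens to 85 mm and grips with 20 to 120 N. Pads are 22 mm wide; open, the fingers measure 114 mm over their backs; the gripper's body (76 mm by 85 mm) begins 54 mm behind the grasp point. The pads swing forward as they close: fully open they stand 13 mm farther back than shut.
Start: joints at [-1.159, 0.507, -0.238, 1.5, 0.126, 1.149, -0.155], TCP at [0.189, 0.596, 0.253] pointing down, gripper open.
Joint ranges: [-3.08, 3.08], [-0.24, 2.05], [-1.43, 1.35], [0, 2.5], [-1.52, 4.66], [0.17, 1.96], [-2.89, 2.89]. Speed limits (rad/s): [2.39, 2.39, 3.14, 3.14, 3.14, 3.14, 3.14].

INTERFACE

Orientations are given as a unit quaternion [w, x, y, z].
In Python, from bench import arm gives the robot as it stands.
- The arm moves only by the shell command python3 -m pendant 'ROWS' [FORCE]. ROWS is JSON, a list that holds one entry, the list of rows, each a list of 7 numbers: the finger opening in m, from 0 to 0.0854, then the shift along the tool's x, y, z in m, then the turn, a rotation vector about the tool's x, y, z in rad. In form: [[[gripper, x, y, z, ax, ay, az], ...]]. A call has 1 to 10 rows; each row shifts and turns the commanded pose from where the row before left it, along the tool's axes as they then stand; what a row does not reach is not made up. A row lasts 1/12 s, in which the tool goes at most 41.7 mm and 7.16 degrees, less where a joint would pass 70% of its speed; a pose out of reach is approached as far as the arm can. A call is refused whole if a number of a shift passes 0.0417 or a number of a turn 0.125, either way. A call with a gripper value outside its range is refused whole. The fingers move at their own pace and stop on an object; FORCE is the grip in N (left out, the last holds). Time passes only in rows, so rows that do not move let the fingers close. It gives the time, the measured TCP pose, the force, the opening and the grip force at its end, in the units of the state.
- arm.observe(): the state, without advancing time (a new reading comes with each control period).
- arm.snapshot(name): name is "side" or "top" or "wrist"; returns a dict with "frame" (480x640x3 uint8, red, green, blue), "range_z" (480x640 float32, m along the optical axis (not along the pixel's ray), 0 where there is no reading), "camera_matrix" (3x3 intrinsics, pixels), "xyz" and "rotation" of the camera in the world. Camera axes: x right, y down, z forward; pixel columns grow to the right and rows downward; lengths in m; the calibration is good to about 2 mm. The wrist camera is an equidistant fisheye: a pixel r from the principal point sees the ray r / f radians off the axis. A picture is of the moment at which its call begins.
- arm.sign_off(): hands the job in; it is judged then, once.
Trained networks look in a picture, given as the dict that the camera call returned (one of the last four; its "shot" number tells which), for a name from the list of things; names that differ only in an ending like _2 or _b are one class to them, and where a whole thing is asked for, a point or a joint stands for the part that bears it (a point fixed in the world has none). Each returns a list of dicts, best first, with "score" (0 to 1); they miss things now and then, are a little off and sometimes report something else, mostly with a low value. They report only what shows in the picture. A call takes as long as a camera call.
- arm.recognise(picture, target): "position" ([column, row] in pixels, amid what is visible of it).
- arm.cut_out(picture, target): "region" (480x640 bool, what is visible of it) and "position" ([column, row] in pixels, amid what is visible of it).
- arm.place_of(picture, target): "position" ([column, row] in pixels: a listed point, or the origin of a listed thing).
The state is a dict: "clock": time; "qpos": joint angles; "joint_velocities": joint speeds; "joint_torque": joint torques, N m; "ee_pos": TCP position; "tool_rot": TCP orientation; "force": force on the tool from outside, world axes, zero at the start; "ft_torque": the same for the moment, N m; "finger_gap": finger opening in m; "finger_force": force on a finger pad.
Only numpy, scipy, OpenCV 4.12 (cv2) and the standard library are available. Lean on these libraries where they do the work, as an engineer would, in place of code of your own. Each camera call takes 0.05 s, during which the arm holds its last target. There are 200 camera calls.

TASK

Take the carrying frame by its top bar and lift it a hand's breadth clear of the table, bring the leaning vase upright right there by tilting the frame, and keep it upright in the air for at least three seconds before you go. Carry it over to the steel fork without letting the vase fall over, hold it upright above the fork for at least four seconds, then lower it softly so that the weight under the vase sits in the fork's slot and the frame stands on the table with the vase upright, and let go. Do not disturb the wooden rib and cork disc lying in the middle.

Things in the scene. Friction and masses are not known exactly. Their poses are not given: they have to be found in the camera images.
- frame: Loose wooden carrying frame, 0.28 kg, 295 high, symmetric. Two runners (160 long along its x, 16 wide, 16 high, at y = -85 and 85), two side boards (50 along x, 12 thick) and a grip bar across the top; open to front, back and below. Origin midway between the runners' undersides, z up. Between the boards the cradle with the vase turns on a level axle along y.
- grip (a point): Centre of the grip bar, 280 above the frame's origin. The bar runs along the frame's y (182 long), is 24 thick along the frame's x and 30 high with flat sides: grip it from above, fingers closing along the frame's x. Its underside is 30 above the upright vase's rim.
- axle (a point): Middle of the axle, 100 above the frame's origin, axes as the frame. A centring spring (0.040 N m/rad) and a damper (0.008 N m s/rad) act between frame and cradle. The spring is too weak to hold the vase up: with the frame level it falls slowly (time constant 0.5 to 0.9 s) to a stop; with the frame tilted against the lean by 0.1 to 0.15 rad the spring lifts it off the stop.
- cradle (a joint): Angle of the cradle in the frame (rad): 0 when the vase is in line with the frame, positive when it leans to the frame's +x; stops at -0.25 and 0.25, starts leaning on the + stop. Cradle with vase and weight: nominal 0.66 kg (up to 12 percent more or less), centre of mass 9.1 mm above the axle, moment of inertia about the axle 0.00254 kg m2.
- vase_rim (a point): Centre of the vase's rim, 135 from the axle along the cradle's z; turns with the cradle. Its z is the vase's axis (vertical when upright), its y lies along the axle. Plain unglazed clay vase, 115 tall, 80 wide, clamped on an aluminium disc 100 wide.
- weight_foot (a point): Centre of the underside of the steel weight that hangs from the cradle, 75 below the axle along the cradle's z (25 above the table when the frame stands upright on it and the vase is upright). The weight is 16 thick along x, 50 wide along y, 50 high.
- fork: Fixed steel fork, 76 by 66, 56 high; origin at the centre of its underside. Slot between two cheeks, 26 wide (its x), 60 long (its y, ends open), cheeks 45 high, lips above flare to about 50. The frame fits over it, a runner on either side, origin over origin, y axes parallel, either way round; the weight in the slot keeps the vase within about 0.07 rad of upright.
- rib: Bystander: flat wooden rib 90 by 45 by 10 lying near the middle.
- puck: Bystander: cork disc 48 wide, 22 high, near the middle.

How it is judged:
On the way, in this order (a step that is already met when the one before it is completed fails the run):
1. the frame is lifted clear near where it stood and the vase is upright for 3 s (angle between vase_rim's own z axis and vertical below 0.1 rad and height (world z) of axle above 0.135 m and distance of axle from where it was at the start of the episode below 0.2 m), for 3 s.
2. the vase is kept upright in the air above the fork for 4 s (angle between vase_rim's own z axis and vertical below 0.1 rad and height (world z) of axle above 0.135 m and horizontal distance between axle and fork below 0.04 m), for 4 s.
At the end, for the whole second after the job is handed in: The frame stands level on the table (within 5 mm and 0.05 rad) over the fork, its origin within 25 mm of the fork's and its y axis within 0.2 rad, the vase within 0.17 rad of upright, all at rest and released (height (world z) of frame below 0.005 m and angle between frame's own z axis and vertical below 0.05 rad and angle between vase_rim's own z axis and vertical below 0.17 rad and horizontal distance between frame and fork below 0.025 m and angle between the y axis of frame and the y axis of fork, either way round below 0.2 rad and linear speed of frame below 0.02 m/s and velocity of joint cradle between -0.1 and 0.1 rad/s); the robot touches nothing.
It fails at once if the vase lies over against its stop while it is carried more than 20 cm from where it stood (distance of axle from where it was at the start of the episode above 0.2 m and angle between vase_rim's own z axis and vertical above 0.22 rad).
It fails at once if the frame is tipped over (angle between frame's own z axis and vertical above 0.6 rad).
It fails at once if the frame is dropped or slammed down (height (world z) of frame below 0.008 m and linear speed of frame above 0.25 m/s).
It fails at once if the wooden rib or cork disc is disturbed (distance of any of rib, puck from where it was at the start of the episode above 0.03 m).
It also fails if it takes over 72 s, if anything falls off the work surface, if the arm or the gripper's body presses on something with over 40 N, if the wrist force passes 120 N, or if a joint passes its speed limit or range.

## Working session

There is one attempt and no reset: what is moved stays moved. The work goes in short steps, Python scripts to look and compute and a shell command to move; the robot and the scene stay as the last step left them, time stands still between calls to the robot, and variables do not carry over. Pictures are saved under pics/ and viewed, at most 10 in all, crops included, and the job is handed in when it is done.

```bash
ls; mkdir -p pics
cat > h.py <<'E'
import numpy as np, cv2
from scipy.spatial.transform import Rotation as R
from bench import arm
def rot(p):
    r=np.array(p["rotation"]); 
    return r if r.shape==(3,3) else R.from_quat(r[[1,2,3,0]]).as_matrix()
def ray(p,uv):
    K=np.array(p["camera_matrix"]); x=(uv[0]-K[0,2])/K[0,0]; y=(uv[1]-K[1,2])/K[1,1]
    return rot(p)@np.array([x,y,1.])
def tri(p,a,q,b):
    d1,d2=ray(p,a),ray(q,b); A=np.stack([d1,-d2],1); c1,c2=np.array(p["xyz"]),np.array(q["xyz"])
    s=np.linalg.lstsq(A,c2-c1,rcond=None)[0]; u,v=c1+s[0]*d1,c2+s[1]*d2
    return (u+v)/2,np.linalg.norm(u-v)
def cloud(p,mask):
    K=np.array(p["camera_matrix"]); v,u=np.nonzero(mask&(p["range_z"]>0)); z=p["range_z"][v,u]
    c=np.stack([(u-K[0,2])/K[0,0]*z,(v-K[1,2])/K[1,1]*z,z],1)
    return c@rot(p).T+np.array(p["xyz"])
E
python3 - <<'E'
from h import *
s=arm.snapshot("side");t=arm.snapshot("top")
cv2.imwrite("pics/a.png",cv2.resize(np.hstack([s["frame"],t["frame"]])[:,:,::-1],(800,300)))
for n in ["frame","grip","axle","vase_rim","weight_foot","fork","rib","puck"]:
    a=arm.place_of(s,n);b=arm.place_of(t,n)
    print(n,[(x["position"],round(x["score"],2)) for x in a[:2]],[(x["position"],round(x["score"],2)) for x in b[:2]])
    if a and b: print(tri(s,a[0]["position"],t,b[0]["position"]))
for n in ["frame","grip","fork","rib","puck"]:
    for p in (s,t):
        m=arm.cut_out(p,n)
        if m:
            c=cloud(p,m[0]["region"]); print(n,m[0]["score"],len(c),np.percentile(c,[2,50,98],axis=0).round(3).tolist())
o=arm.observe();print(o)
E
```

```text
pics
frame [([388.6, 248.0], 0.63)] [([418.5, 290.4], 0.92), ([322.0, 270.9], 0.68)]
(array([ 0.46928485, -0.21423304,  0.00162394]), np.float64(0.014538311842382178))
grip [([399.5, 149.8], 0.68)] [([444.7, 281.0], 0.9)]
(array([ 0.46670691, -0.21518846,  0.27522373]), np.float64(0.005508185689576017))
axle [([395.3, 213.3], 0.75), ([381.5, 169.9], 0.73)] [([426.4, 289.9], 0.69), ([332.2, 222.3], 0.57)]
(array([ 0.46148939, -0.21237533,  0.1126802 ]), np.float64(0.007533745075824214))
vase_rim [([385.4, 168.2], 0.8)] [([433.3, 264.4], 0.95)]
(array([ 0.49624844, -0.20204117,  0.23157166]), np.float64(0.008471564782878284))
weight_foot [([395.4, 239.5], 0.98), ([388.3, 247.8], 0.26)] [([422.5, 302.6], 0.75)]
(array([ 0.44764705, -0.21909754,  0.0304528 ]), np.float64(0.003011819676791182))
fork [([255.7, 380.4], 0.65), ([392.7, 238.6], 0.23)] []
rib [([293.4, 284.3], 0.66)] [([332.2, 217.9], 0.94)]
(array([ 6.26614845e-01,  1.06811285e-03, -9.91242256e-06]), np.float64(0.009917290725752554))
puck [([341.4, 304.4], 0.68), ([252.1, 381.9], 0.67)] [([323.9, 271.6], 0.76)]
(array([ 0.499
[... 951 characters left out ...]
ray([-1.15851518,  0.50751114, -0.23760961,  1.50021215,  0.12567958,
        1.14891604, -0.15479443]), 'joint_velocities': array([ 0.00086149, -0.0006843 ,  0.00096565,  0.00126204, -0.00153388,
        0.00048807,  0.00036503]), 'joint_torque': array([-1.53990950e-04, -6.20367908e+01, -2.18526363e+00, -2.49959207e+01,
        1.37898390e-02,  2.52762315e-03,  4.39113109e-06]), 'ee_pos': array([0.18875237, 0.59579309, 0.25326417]), 'tool_rot': array([-2.03393753e-05,  1.52798044e-01,  9.88257434e-01, -3.26278780e-05]), 'force': array([ 0.19720315,  1.36288956, -0.88807913]), 'ft_torque': array([ 0.00110683, -0.0175077 , -0.00996546]), 'finger_force': 0.0, 'finger_gap': 0.08498913823566247}
```

View pics/a.png

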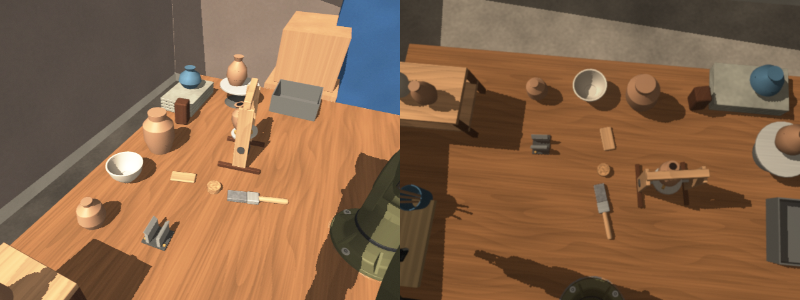

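Run:
```python
from h import *
s=arm.snapshot("side");t=arm.snapshot("top")
for p in (s,t):
    c=cloud(p,arm.cut_out(p,"grip")[0]["region"]); b=c[(c[:,2]>.288)]
    r=cv2.minAreaRect(b[:,:2].astype(np.float32)*1000); print("bar",len(b),r,np.median(b[:,2]))
    w=c[c[:,2]<.022]; print("runners",cv2.minAreaRect(w[:,:2].astype(np.float32)*1000))
    f=arm.cut_out(p,"fork")[0]; c=cloud(p,f["region"])
    print("fork",cv2.minAreaRect(c[:,:2].astype(np.float32)*1000),f["position"])
    b=c[c[:,2]>.042]; print(" top",len(b),cv2.minAreaRect(b[:,:2].astype(np.float32)*1000))
    np.save("pics/f%d.npy"%(p is t),c)
    u,v=map(int,f["position"]); cr=p["frame"][v-45:v+45,u-60:u+60,::-1]
    cv2.imwrite("pics/c%d.png"%(p is t),cv2.resize(cr,(400,300)))
cv2.imwrite("pics/c.png",np.hstack([cv2.imread("pics/c0.png"),cv2.imread("pics/c1.png")]))
print(t["xyz"],s["xyz"],rot(t),rot(s))
```

```text
bar 500 ((464.1866455078125, -211.14340209960938), (23.91183090209961, 183.92843627929688), 8.080490112304688) 0.29579408054363965
runners ((643.1253051757812, -1112.813232421875), (170.42730712890625, 2032.1357421875), 11.321089744567871)
fork ((581.128173828125, 250.38035583496094), (88.58287048339844, 73.48060607910156), 4.937374591827393) [252.9, 375.2]
 top 504 ((575.681884765625, 252.59902954101562), (53.304107666015625, 61.1838264465332), 3.0328214168548584)
bar 1339 ((465.7810363769531, -212.23458862304688), (24.765907287597656, 181.29241943359375), 8.241761207580566) 0.2936269033088651
runners ((478.7177734375, -256.5189208984375), (171.4822998046875, 279.0617370605469), 7.03985595703125)
fork ((577.0029296875, 254.38360595703125), (83.46068572998047, 71.2255859375), 3.0261998176574707) [224.9, 233.1]
 top 302 ((576.279296875, 252.7642364501953), (53.72987365722656, 60.55122375488281), 3.807002544403076)
[ 0.31685726 -0.00518292  1.27475816] [0.28055487 0.62121466 0.71705342] [[ 0.0938384  -0.97242604  0.21349929]
 [-0.99557572 -0.09061352  0.02486322]
 [-0.00483172 -0.21488783 -0.97662678]] [[-0.90801348 -0.26840541  0.32166763]
 [-0.41882945  0.56387389 -0.71177814]
 [ 0.00966513 -0.78102802 -0.62442118]]
```

View pics/c.png

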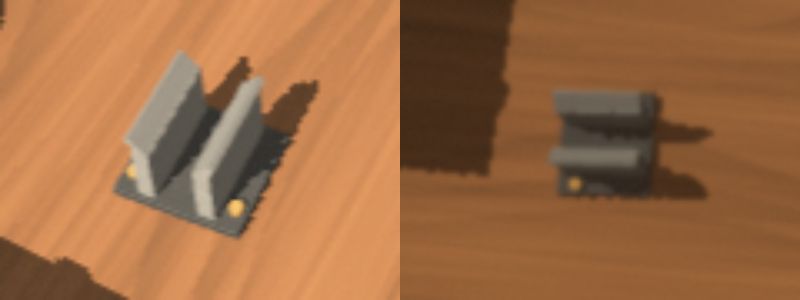

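The side view (left) and top view (right) both show two parallel cheeks. The slot between them runs close to world y, and the lips sit around (576, 253) mm.

```bash
python3 -m pendant '[[[0.085,0,0,-0.02,0,0,0.112],[0.085,0,0,-0.02,0,0,0.112],[0.085,0,0,-0.02,0,0,0.112],[0.085,0,0,-0.02,0,0,0.112],[0.085,0,0,-0.02,0,0,0.112],[0.085,0,0,-0.02,0,0,0.112],[0.085,0,0,-0.02,0,0,0.112],[0.085,0,0,-0.02,0,0,0.112],[0.085,0,0,-0.02,0,0,0.112],[0.085,0,0,-0.02,0,0,0.112]]]'
python3 -m pendant '[[[0.085,-0.025,0.02,0,0,0,0],[0.085,-0.025,0.02,0,0,0,0],[0.085,-0.025,0.02,0,0,0,0],[0.085,-0.025,0.02,0,0,0,0],[0.085,-0.025,0.02,0,0,0,0],[0.085,-0.025,0.02,0,0,0,0],[0.085,-0.025,0.02,0,0,0,0],[0.085,-0.025,0.02,0,0,0,0],[0.085,-0.025,0.02,0,0,0,0],[0.085,-0.025,0.02,0,0,0,0]]]'
python3 -m pendant '[[[0.085,-0.03,0.01,0,0,0,0],[0.085,-0.03,0.01,0,0,0,0],[0.085,-0.03,0.01,0,0,0,0],[0.085,-0.03,0.01,0,0,0,0],[0.085,-0.03,0.01,0,0,0,0],[0.085,-0.03,0,0,0,0,0],[0.085,-0.03,-0.01,0,0,0,0],[0.085,-0.03,-0.01,0,0,0,0],[0.085,-0.03,-0.01,0,0,0,0],[0.085,-0.03,-0.01,0,0,0,0]]]'
```

```text
clock: 2.53
ee_pos: [0.1886, 0.5956, 0.4544]
tool_rot: [-0.0, 0.656, 0.754, 0.0]
force: [0.1, 0.8, -0.2]
finger_gap: 0.0851
finger_force: 0.0
clock: 3.37
ee_pos: [0.4234, 0.3758, 0.4535]
tool_rot: [-0.0, 0.654, 0.756, 0.0]
force: [0.9, 1.0, 0.6]
finger_gap: 0.0846
finger_force: 0.0
clock: 4.2
ee_pos: [0.475, 0.0801, 0.4534]
tool_rot: [0.0, 0.654, 0.756, 0.0]
force: [0.6, -0.2, -0.5]
finger_gap: 0.085
finger_force: 0.0
```

```bash
python3 -m pendant '[[[0.085,-0.035,-0.006,0,0,0,0],[0.085,-0.035,-0.006,0,0,0,0],[0.085,-0.035,-0.006,0,0,0,0],[0.085,-0.035,-0.006,0,0,0,0],[0.085,-0.035,-0.006,0,0,0,0],[0.085,-0.035,-0.006,0,0,0,0],[0.085,-0.035,-0.006,0,0,0,0],[0.085,-0.025,-0.005,0,0,0,0],[0.085,-0.018,-0.004,0,0,0,0],[0.085,0,0,0,0,0,0]]]'
cat >> h.py <<'E'
def wcloud(p,mask):
    K=np.array(p["camera_matrix"]); v,u=np.nonzero(mask&(p["range_z"]>0)); z=p["range_z"][v,u]
    x=u-K[0,2]; y=v-K[1,2]; r=np.hypot(x,y)+1e-9; th=r/K[0,0]; k=np.tan(th)*z/r
    return np.stack([x*k,y*k,z],1)@rot(p).T+np.array(p["xyz"])
E
python3 - <<'E'
from h import *
w=arm.snapshot("wrist"); o=arm.observe(); print(o["clock"],o["ee_pos"],o["tool_rot"])
print(w["xyz"],rot(w),w["camera_matrix"])
cv2.imwrite("pics/w1.png",w["frame"][:,:,::-1])
m=arm.cut_out(w,"grip"); print([ (x["score"],x["position"]) for x in m])
c=wcloud(w,m[0]["region"]); b=c[(c[:,2]>.286)&(c[:,2]<.305)]
print(len(b),np.median(b[:,2]),cv2.minAreaRect(b[:,:2].astype(np.float32)*1000))
for n in ("vase_rim","grip","axle"): print(n,[(x["score"],x["position"]) for x in arm.place_of(w,n)])
E
```

```text
clock: 5.03
ee_pos: [0.4649, -0.2151, 0.4533]
tool_rot: [0.001, 0.657, 0.754, -0.001]
force: [-0.6, 1.2, -0.1]
finger_gap: 0.0851
finger_force: 0.0
5.0833 [ 0.46566523 -0.21274159  0.45324192] [ 1.16964801e-04  6.55982814e-01  7.54775722e-01 -3.77725318e-04]
[ 0.45449188 -0.14530591  0.57386692] [[ 0.99049663  0.13226628  0.03771006]
 [ 0.13753283 -0.95038485 -0.27902213]
 [-0.00106615  0.28155686 -0.95954395]] [[371.64829954   0.         319.63626923]
 [  0.         371.64829954 245.57373551]
 [  0.           0.           1.        ]]
[(0.72, [323.8, 212.1])]
6659 0.29499793948622277 ((465.3254699707031, -214.30026245117188), (24.068815231323242, 180.0045623779297), 8.209378242492676)
vase_rim [(0.81, [356.3, 213.0])]
grip [(0.67, [322.4, 227.5])]
axle []
```

View pics/w1.png

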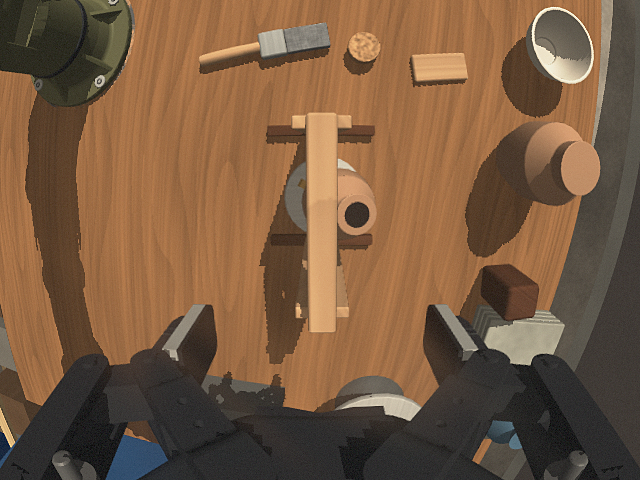

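```bash
python3 -m pendant '[[[0.085,-0.0015,0,0.03,0,0,0],[0.085,0,0,0.03,0,0,0],[0.085,0,0,0.03,0,0,0],[0.085,0,0,0.03,0,0,0],[0.085,0,0,0.025,0,0,0],[0.085,0,0,0.012,0,0,0],[0.085,0,0,0.008,0,0,0],[0.085,0,0,0.004,0,0,0],[0.085,0,0,0,0,0,0]]]'
python3 -m pendant '[[[0.022,0,0,0,0,0,0],[0.022,0,0,0,0,0,0],[0.022,0,0,0,0,0,0],[0.022,0,0,0,0,0,0],[0.022,0,0,0,0,0,0],[0.022,0,0,0,0,0,0],[0.022,0,0,0,0,0,0],[0.022,0,0,0,0,0,0],[0.022,0,0,0,0,0,0]]]' 90
python3 - <<'E'
from h import *
w=arm.snapshot("wrist"); o=arm.observe(); print(o["clock"],o["ee_pos"],o["tool_rot"],o["force"],o["ft_torque"])
cv2.imwrite("pics/w2.png",w["frame"][:,:,::-1])
for n in ("vase_rim","grip","axle","weight_foot","cradle"):
    print(n,[(x["score"],x["position"]) for x in arm.place_of(w,n)],[(x["score"],x["position"],x["region"].sum()) for x in arm.cut_out(w,n)])
E
```

```text
clock: 6.03
ee_pos: [0.4668, -0.2116, 0.2842]
tool_rot: [-0.0, 0.654, 0.757, 0.0]
force: [-0.2, -0.5, 0.5]
finger_gap: 0.0849
finger_force: 0.0
clock: 6.78
ee_pos: [0.4663, -0.2124, 0.2847]
tool_rot: [0.0, 0.655, 0.756, 0.0]
force: [-3.2, 0.6, 6.4]
finger_gap: 0.0229
finger_force: 59.0
6.8333 [ 0.46632563 -0.21236529  0.28470731] [4.27428007e-05 6.54573218e-01 7.55998611e-01 2.56041929e-05] [-3.45648195  0.5333364   5.81651704] [ 0.17431122  0.50967043 -0.11106372]
vase_rim [(0.9, [386.8, 285.7])] [(0.75, [377.8, 250.8], np.int64(6847))]
grip [(0.96, [317.1, 336.9])] [(0.63, [324.4, 237.2], np.int64(34376))]
axle [] [(0.85, [325.5, 236.2], np.int64(34202)), (0.49, [376.8, 253.4], np.int64(6851))]
weight_foot [(0.68, [376.6, 18.3])] [(0.9, [375.5, 253.6], np.int64(6834))]Traceback (most recent call last):
  File "<stdin>", line 5, in <module>
ValueError: it knows: axle, fork, frame, grip, puck, rib, vase_rim, weight_foot
```

View pics/w2.png

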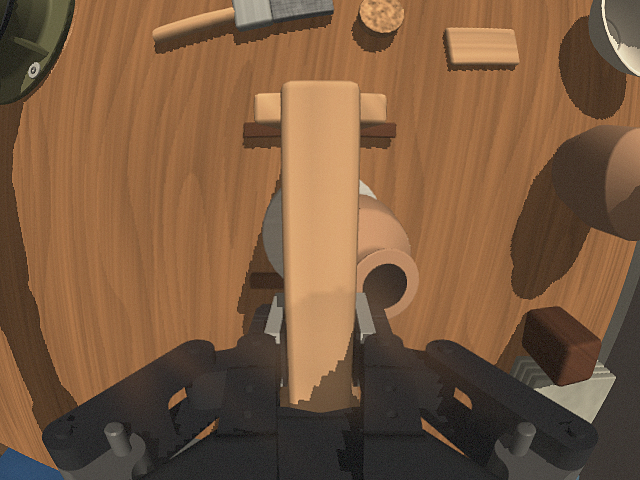

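```bash
cat >> h.py <<'E'
from scipy.spatial import cKDTree
from scipy.optimize import minimize, minimize_scalar, lsq_linear
L=0.1847
def tool():
    o=arm.observe(); q=np.array(o["tool_rot"]); return o,np.array(o["ee_pos"]),R.from_quat(q[[1,2,3,0]]).as_matrix()
def vcloud(p,T=None):
    """vase points in frame axes about the nominal axle: X=frame x(tool y), Y=frame y(tool x), Z up"""
    o,e,M=T or tool(); c=(wcloud(p,np.ones((480,640),bool))-e)@M
    c=np.stack([c[:,1],c[:,0],L-c[:,2]],1)
    return c[(abs(c[:,1])<.062)&(abs(c[:,0])<.1)&(c[:,2]>.022)&(c[:,2]<.145)]
def prof(c,a,x0=0,y0=0,z0=0):
    X,Y,Z=c[:,0]-x0,c[:,1]-y0,c[:,2]-z0
    return np.stack([np.hypot(X*np.cos(a)-Z*np.sin(a),Y),X*np.sin(a)+Z*np.cos(a)],1)
E
python3 - <<'E'
from h import *
w=arm.snapshot("wrist"); T=tool(); c=vcloud(w,T); print(len(c),np.percentile(c,[1,50,99],axis=0).round(3).tolist())
def scat(v):
    p=prof(c,.25,*v); i=np.digitize(p[:,1],np.arange(.03,.14,.004)); 
    return sum(((p[i==k,0]-np.median(p[i==k,0]))**2).sum() for k in range(1,27) if (i==k).sum()>20)/len(p)
r=minimize(scat,[0,0],method="Nelder-Mead"); print(r.x,r.fun**.5,scat([0,0])**.5)
x0,y0=r.x
p=prof(c,.25,x0,y0)
for k in np.arange(.02,.145,.008):
    s=p[(p[:,1]>=k)&(p[:,1]<k+.008),0]; print(round(k,3),len(s),np.percentile(s,[5,50,95]).round(4) if len(s) else "")
E
```

```text
6680 [[-0.043, -0.026, 0.027], [0.03, 0.009, 0.115], [0.052, 0.035, 0.135]]
[-0.00165881 -0.00024597] 0.0007500404493305063 0.0008104086158135693
0.02 809 [0.0369 0.044  0.0493]
0.028 0 
0.036 0 
0.044 0 
0.052 0 
0.06 0 
0.068 0 
0.076 82 [0.0366 0.0375 0.0385]
0.084 142 [0.0343 0.0356 0.0367]
0.092 201 [0.0318 0.0333 0.0346]
0.1 812 [0.0248 0.0287 0.0322]
0.108 735 [0.0169 0.021  0.0247]
0.116 293 [0.0132 0.0145 0.0167]
0.124 17 [0.0129 0.0139 0.0143]
0.132 3166 [0.0039 0.0125 0.0196]
0.14 0
```

```bash
python3 - <<'E'
from h import *
w=arm.snapshot("wrist"); T=tool(); c=vcloud(w,T); np.save("ref.npy",prof(c,.25,-.0017,-.0002))
E
cat > est.py <<'E'
import sys,json
from h import *
from scipy.optimize import least_squares
I,K,D=.00254,.04,.008
MGH=float(sys.argv[1]) if len(sys.argv)>1 else .059
B=float(sys.argv[2]) if len(sys.argv)>2 else 0.   # spring centre offset
N=int(sys.argv[3]) if len(sys.argv)>3 else 3
tree=cKDTree(np.load("ref.npy"))
def fit(c):
    f=lambda a: np.minimum(tree.query(prof(c,a,-.0017,-.0002))[0],.006).mean()
    g=np.arange(-.3,.301,.03); a=g[np.argmin([f(x) for x in g])]
    r=minimize_scalar(f,bounds=(a-.03,a+.03),method="bounded"); return r.x,r.fun
def sim(th,om,ph,us,dt=1/12,n=10):
    out=[]; h=dt/n
    for u in us:
        r=u/dt
        for _ in range(n):
            c=th-ph; om+=h*(MGH*np.sin(th)-K*(c-B)-D*(om-r))/I; th+=h*om; ph+=h*r
            if th-ph>.25: th=ph+.25; om=min(om,r)
            if th-ph<-.25: th=ph-.25; om=max(om,r)
        out.append((th,om,ph))
    return np.array(out)
S=[]
for i in range(N):
    T=tool(); p=arm.snapshot("wrist"); S.append((p,T))
rows=[]
for p,T in S:
    M=T[2]; up=-M[:,2]; fx=np.array([M[0,1],M[1,1],0]); fx/=np.linalg.norm(fx); fy=np.array([-fx[1],fx[0],0])
    ph=np.arctan2(up@fx,up[2]); v=vcloud(p,T)[::3]; a,res=fit(v); rows.append((T[0]["clock"],a,ph,a+ph,up@fy,res))
rows=np.array(rows); t=rows[:,0]
print("clock c phi theta roll res"); print(rows[[0,-1]].round(4))
ph=rows[-1,2]
if N>1:
    k=np.polyfit(t-t[-1],rows[:,3],1); om,th=k
else: th,om=rows[-1,3],0
e=S[-1][1][1]; M=S[-1][1][2]; ax=e+M[:,2]*L
print("th %.4f om %.3f ph %.4f tcp"%(th,om,ph),e.round(4),"axle",ax.round(4),"yaw %.3f"%np.arctan2(M[1,1],M[0,1]),"F",S[-1][1][0]["force"].round(1))
th,om,ph=sim(th,om,ph,[0],dt=.05)[-1]
def cost(u):
    o=sim(th,om,ph,u); f=o[-1]
    return np.r_[3*(f[0]+f[1]*.2)*5,f[1],f[2]*2,o[:,0]*.3,u*.8,np.diff(np.r_[0,u,0])*.8]
for n in (10,):
    r=least_squares(cost,np.zeros(n),bounds=(-.07,.07)); u=r.x.round(3); o=sim(th,om,ph,u)
    print("turn ",u.tolist()); print("shy  ",(u*L).round(4).tolist()); print("th",o[:,0].round(3).tolist()," ph",o[:,2].round(3).tolist())
o0=sim(th,om,ph,np.zeros(6)); print("hold th",o0[:,0].round(3).tolist())
E
python3 -m pendant '[[[0.022,0,0,-0.003,0,0,0],[0.022,0,0,-0.007,0,0,0],[0.022,0,0,-0.012,0,0,0],[0.022,0,0,-0.014,0,0,0],[0.022,0,0,-0.014,0,0,0],[0.022,0,0,-0.014,0,0,0],[0.022,0,0,-0.012,0,0,0],[0.022,0,0,-0.009,0,0,0],[0.022,0,0,-0.005,0,0,0],[0.022,0,0,-0.002,0,0,0]]]'
time python3 est.py
```

```text
clock: 8.17
ee_pos: [0.4666, -0.2121, 0.3766]
tool_rot: [-0.0, 0.654, 0.756, -0.0]
force: [-1.1, -0.2, -8.9]
finger_gap: 0.0231
finger_force: 58.6
clock c phi theta roll res
[[ 8.1667e+00  2.5190e-01  1.0000e-04  2.5200e-01 -0.0000e+00  1.0000e-04]
 [ 8.2667e+00  2.4980e-01  6.0000e-04  2.5040e-01 -3.0000e-04  1.0000e-04]]
th 0.2499 om -0.016 ph 0.0006 tcp [ 0.4665 -0.2121  0.3759] axle [ 0.4664 -0.212   0.1912] yaw 0.144 F [ 0.  -0.1 -9.1]
turn  [-0.055, -0.02, -0.001, 0.009, 0.014, 0.015, 0.014, 0.013, 0.01, 0.006]
shy   [-0.0102, -0.0037, -0.0002, 0.0017, 0.0026, 0.0028, 0.0026, 0.0024, 0.0018, 0.0011]
th [0.196, 0.147, 0.107, 0.075, 0.05, 0.032, 0.02, 0.012, 0.008, 0.007]  ph [-0.054, -0.074, -0.075, -0.066, -0.052, -0.037, -0.023, -0.01, -0.0, 0.006]
hold th [0.251, 0.251, 0.251, 0.251, 0.251, 0.251]
real	0m4.337s
user	0m3.543s
sys	0m0.293s
```

```bash
python3 -m pendant '[[[0.022,0,-0.0028,0,-0.015,0,0],[0.022,0,-0.0037,0,-0.02,0,0],[0.022,0,-0.0046,0,-0.025,0,0],[0.022,0,-0.0046,0,-0.025,0,0],[0.022,0,-0.0037,0,-0.02,0,0],[0.022,0,-0.0018,0,-0.01,0,0]]]'
python3 est.py
```

```text
clock: 8.82
ee_pos: [0.4439, -0.2157, 0.3752]
tool_rot: [0.038, 0.654, 0.754, 0.044]
force: [-0.5, -0.5, -10.0]
finger_gap: 0.0232
finger_force: 58.6
clock c phi theta roll res
[[ 8.8167e+00  2.2840e-01 -1.1610e-01  1.1230e-01 -3.0000e-04  1.0000e-04]
 [ 8.9167e+00  1.9010e-01 -1.1540e-01  7.4700e-02 -2.0000e-04  1.0000e-04]]
th 0.0763 om -0.377 ph -0.1154 tcp [ 0.4445 -0.2156  0.3754] axle [ 0.4655 -0.2125  0.192 ] yaw 0.143 F [ 0.3  0.3 -8.7]
turn  [0.031, 0.035, 0.029, 0.021, 0.013, 0.006, 0.0, -0.004, -0.007, -0.007]
shy   [0.0057, 0.0065, 0.0054, 0.0039, 0.0024, 0.0011, 0.0, -0.0007, -0.0013, -0.0013]
th [0.029, 0.009, -0.004, -0.01, -0.012, -0.01, -0.007, -0.003, -0.001, 0.0]  ph [-0.084, -0.049, -0.02, 0.001, 0.014, 0.02, 0.02, 0.016, 0.009, 0.002]
hold th [0.025, -0.011, -0.049, -0.093, -0.142, -0.197]
```

```bash
python3 -m pendant '[[[0.022,0,0.0057,0,0.031,0,0],[0.022,0,0.0065,0,0.035,0,0],[0.022,0,0.0054,0,0.029,0,0],[0.022,0,0.0039,0,0.021,0,0],[0.022,0,0.0024,0,0.013,0,0]]]'
python3 est.py
```

```text
clock: 9.38
ee_pos: [0.4706, -0.2112, 0.3764]
tool_rot: [-0.005, 0.654, 0.757, -0.006]
force: [0.4, 0.5, -9.8]
finger_gap: 0.0235
finger_force: 58.6
clock c phi theta roll res
[[ 9.3833e+00 -3.8000e-03  1.5300e-02  1.1600e-02 -0.0000e+00  2.0000e-04]
 [ 9.4833e+00  6.2000e-03  1.4800e-02  2.1100e-02 -1.0000e-04  2.0000e-04]]
th 0.0216 om 0.095 ph 0.0148 tcp [ 0.4703 -0.2114  0.3762] axle [ 0.4676 -0.2117  0.1915] yaw 0.145 F [-0.4  0.2 -8.3]
turn  [-0.017, -0.017, -0.011, -0.005, 0.0, 0.004, 0.007, 0.009, 0.009, 0.007]
shy   [-0.0031, -0.0031, -0.002, -0.0009, 0.0, 0.0007, 0.0013, 0.0017, 0.0017, 0.0013]
th [0.033, 0.035, 0.033, 0.029, 0.023, 0.016, 0.011, 0.006, 0.004, 0.003]  ph [-0.002, -0.019, -0.03, -0.035, -0.035, -0.031, -0.024, -0.015, -0.006, 0.001]
hold th [0.035, 0.045, 0.056, 0.069, 0.083, 0.099]
```

```bash
python3 -m pendant '[[[0.022,0,-0.0031,0,-0.017,0,0],[0.022,0,-0.0031,0,-0.017,0,0],[0.022,0,-0.002,0,-0.011,0,0],[0.022,0,-0.0009,0,-0.005,0,0],[0.022,0,0,0,0,0,0],[0.022,0,0.0007,0,0.004,0,0],[0.022,0,0.0013,0,0.007,0,0]]]'
python3 est.py
```

```text
clock: 10.12
ee_pos: [0.4621, -0.2128, 0.3771]
tool_rot: [0.008, 0.654, 0.756, 0.009]
force: [0.3, 0.7, -9.2]
finger_gap: 0.0233
finger_force: 58.6
clock c phi theta roll res
[[ 1.01167e+01  1.58000e-02 -2.51000e-02 -9.30000e-03  0.00000e+00
   2.00000e-04]
 [ 1.02167e+01  5.10000e-03 -2.45000e-02 -1.94000e-02 -1.00000e-04
   2.00000e-04]]
th -0.0193 om -0.101 ph -0.0245 tcp [ 0.4629 -0.2124  0.3767] axle [ 0.4674 -0.2118  0.192 ] yaw 0.145 F [  0.3  -0.  -10.1]
turn  [0.02, 0.019, 0.014, 0.007, 0.001, -0.003, -0.007, -0.009, -0.009, -0.007]
shy   [0.0037, 0.0035, 0.0026, 0.0013, 0.0002, -0.0006, -0.0013, -0.0017, -0.0017, -0.0013]
th [-0.032, -0.035, -0.033, -0.029, -0.022, -0.015, -0.008, -0.003, 0.0, 0.002]  ph [-0.004, 0.015, 0.029, 0.036, 0.037, 0.034, 0.027, 0.018, 0.009, 0.002]
hold th [-0.035, -0.047, -0.06, -0.076, -0.094, -0.114]
```

```bash
cat > fit.py <<'E'
import numpy as np
from scipy.optimize import least_squares
I,K,D=.00254,.04,.008
def sim(th,om,ph,us,dts,m,b,l):
    for u,dt in zip(us,dts):
        r=u/dt;h=dt/20
        for _ in range(20):
            om+=h*(m*th-K*(th-ph-b)-D*(om-r))/I/l; th+=h*om; ph+=h*r
    return th,om
segs=[((.0763,-.377,-.1154),[.031,.035,.029,.021,.013],(.0118,.095)),
((.0216,.095,.0148),[-.017,-.017,-.011,-.005,0,.004,.007],(-.0092,-.101))]
def res(v):
    o=[]
    for i,(s0,u,f) in enumerate(segs):
        # free true initial state near measured
        d=v[3+2*i:5+2*i]
        t,w=sim(s0[0]+d[0],s0[1]+d[1],s0[2],[0]+u,[.05]+[1/12]*len(u),v[0],v[1],v[2]); 
        o+=[(t-f[0])/.003,(w-f[1])/.04,d[0]/.003,d[1]/.04]
    return np.r_[o,(v[0]-.059)/.005,v[1]/.03,(v[2]-1)/.06]
r=least_squares(res,np.r_[.059,0,1,np.zeros(2*len(segs))]); print(r.x.round(4),r.cost,r.fun.round(2))
E
python3 fit.py
```

```text
[ 0.0602  0.0017  0.9545  0.0014  0.0492 -0.0014 -0.048 ] 2.442942136608099 [-0.17 -0.87  0.45  1.23  0.18  0.26 -0.46 -1.2   0.25  0.06 -0.76]
```

```bash
python3 - <<'E'
s=open("est.py").read()
s=s.replace("[::3]","[::2]")
s=s.replace("th,om,ph=sim(th,om,ph,[0],dt=.05)[-1]","""import os
q=json.load(open("prior.json")) if os.path.exists("prior.json") else None
if q:
    k=round((t[0]-q["t"])*12)-1
    if 0<=k<len(q["o"]):
        P=q["o"][k]
        def rs(v):
            z=[v[0]]+[x[0] for x in sim(v[0],v[1],ph,[0]*(N-1),dt=.05)]
            return np.r_[(np.array(z)-rows[:,3])/.003,(v[0]-P[0])/.012,(v[1]-P[1])/.06]
        v=least_squares(rs,[rows[0,3],om]).x; th,om,_=sim(v[0],v[1],ph,[0]*(N-1),dt=.05)[-1]
        print("prior",np.round(P,4),"filtered th %.4f om %.3f"%(th,om))
th,om,ph=sim(th,om,ph,[0],dt=.05)[-1]""")
s=s.replace("o0=sim",'json.dump({"t":float(t[-1]+.05),"o":o.tolist()},open("prior.json","w"))\no0=sim')
open("est.py","w").write(s)
import json
# state for the rows about to be typed
exec(s.split("tree=")[0].replace("from h import *","import numpy as np")); 
src=s[s.index("def sim"):s.index("S=[]")]; exec(src)
st=sim(-.0186,-.06,-.0245,[0],dt=.05)[-1]
o=sim(*st,[.015,.014,.011,.006,0,-.003]); print(o.round(4))
json.dump({"t":10.2667,"o":o.tolist()},open("prior.json","w"))
E
python3 -m pendant '[[[0.022,0,0.0028,0,0.015,0,0],[0.022,0,0.0026,0,0.014,0,0],[0.022,0,0.002,0,0.011,0,0],[0.022,0,0.0011,0,0.006,0,0],[0.022,0,0,0,0,0,0],[0.022,0,-0.0006,0,-0.003,0,0]]]'
python3 est.py 0.059 0 4
```

```text
[[-0.0273 -0.0504 -0.0095]
 [-0.0301 -0.0188  0.0045]
 [-0.0303  0.0109  0.0155]
 [-0.0286  0.0301  0.0215]
 [-0.0259  0.033   0.0215]
 [-0.0235  0.0267  0.0185]]
clock: 10.77
ee_pos: [0.4704, -0.2116, 0.3766]
tool_rot: [-0.006, 0.654, 0.756, -0.007]
force: [0.6, 0.9, -8.1]
finger_gap: 0.0234
finger_force: 58.6
clock c phi theta roll res
[[ 1.07667e+01 -3.67000e-02  1.84000e-02 -1.82000e-02  0.00000e+00
   2.00000e-04]
 [ 1.09167e+01 -3.00000e-02  1.78000e-02 -1.22000e-02  1.00000e-04
   2.00000e-04]]
th -0.0115 om 0.041 ph 0.0178 tcp [ 0.4697 -0.2119  0.3771] axle [ 0.4665 -0.2124  0.1924] yaw 0.143 F [ 0.8  0.3 -9.9]
prior [-0.0235  0.0267  0.0185] filtered th -0.0115 om 0.044
turn  [-0.004, -0.005, -0.004, -0.003, -0.002, -0.001, -0.0, 0.0, 0.001, 0.001]
shy   [-0.0007, -0.0009, -0.0007, -0.0006, -0.0004, -0.0002, -0.0, 0.0, 0.0002, 0.0002]
th [-0.006, -0.003, -0.001, -0.0, 0.0, 0.0, -0.0, -0.0, -0.001, -0.001]  ph [0.014, 0.009, 0.005, 0.002, -0.0, -0.001, -0.001, -0.001, -0.0, 0.001]
hold th [-0.005, -0.0, 0.005, 0.011, 0.018, 0.026]
```

```bash
python3 -m pendant '[[[0.022,0,-0.0007,0,-0.004,0,0],[0.022,0,-0.0009,0,-0.005,0,0],[0.022,0,-0.0007,0,-0.004,0,0],[0.022,0,-0.0006,0,-0.003,0,0],[0.022,0,-0.0004,0,-0.002,0,0],[0.022,0,-0.0002,0,-0.001,0,0],[0.022,0,0,0,0,0,0]]]'
python3 est.py 0.059 0 4
```

```text
clock: 11.55
ee_pos: [0.4664, -0.2122, 0.377]
tool_rot: [0.0, 0.654, 0.756, 0.0]
force: [-0.6, -0.5, -9.1]
finger_gap: 0.023
finger_force: 58.6
clock c phi theta roll res
[[ 1.155e+01 -1.940e-02 -1.100e-03 -2.050e-02  0.000e+00  2.000e-04]
 [ 1.170e+01 -2.160e-02 -9.000e-04 -2.250e-02 -0.000e+00  2.000e-04]]
th -0.0220 om -0.013 ph -0.0009 tcp [ 0.4666 -0.2121  0.3769] axle [ 0.4668 -0.2121  0.1922] yaw 0.144 F [-1.   0.3 -9.3]
prior [-0.0001 -0.0032 -0.0012] filtered th -0.0222 om -0.026
turn  [0.009, 0.009, 0.005, 0.002, -0.001, -0.003, -0.005, -0.005, -0.005, -0.004]
shy   [0.0017, 0.0017, 0.0009, 0.0004, -0.0002, -0.0006, -0.0009, -0.0009, -0.0009, -0.0007]
th [-0.025, -0.025, -0.022, -0.018, -0.014, -0.01, -0.006, -0.003, -0.001, 0.0]  ph [0.008, 0.017, 0.022, 0.024, 0.023, 0.02, 0.015, 0.01, 0.005, 0.001]
hold th [-0.027, -0.03, -0.034, -0.039, -0.045, -0.052]
```

```bash
python3 -m pendant '[[[0.022,0,0.0017,0,0.009,0,0],[0.022,0,0.0017,0,0.009,0,0],[0.022,0,0.0009,0,0.005,0,0],[0.022,0,0.0004,0,0.002,0,0],[0.022,0,-0.0002,0,-0.001,0,0],[0.022,0,-0.0006,0,-0.003,0,0],[0.022,0,-0.0009,0,-0.005,0,0],[0.022,0,-0.0009,0,-0.005,0,0]]]'
python3 est.py 0.059 0 4
```

```text
clock: 12.42
ee_pos: [0.4684, -0.212, 0.377]
tool_rot: [-0.003, 0.654, 0.756, -0.004]
force: [0.5, 0.4, -9.5]
finger_gap: 0.0232
finger_force: 58.6
clock c phi theta roll res
[[ 1.24167e+01 -3.80000e-03  9.50000e-03  5.80000e-03  1.00000e-04
   2.00000e-04]
 [ 1.25667e+01 -2.00000e-04  9.60000e-03  9.40000e-03  1.00000e-04
   2.00000e-04]]
th 0.0095 om 0.023 ph 0.0096 tcp [ 0.4683 -0.2121  0.3772] axle [ 0.4665 -0.2124  0.1925] yaw 0.143 F [ 0.6  0.4 -9.1]
prior [-0.0027  0.031   0.0101] filtered th 0.0099 om 0.038
turn  [-0.008, -0.008, -0.006, -0.003, -0.0, 0.002, 0.003, 0.004, 0.004, 0.003]
shy   [-0.0015, -0.0015, -0.0011, -0.0006, -0.0, 0.0004, 0.0006, 0.0007, 0.0007, 0.0006]
th [0.015, 0.016, 0.015, 0.013, 0.01, 0.008, 0.005, 0.003, 0.002, 0.002]  ph [0.002, -0.006, -0.012, -0.015, -0.015, -0.013, -0.01, -0.006, -0.002, 0.001]
hold th [0.016, 0.021, 0.026, 0.033, 0.04, 0.048]
```

```bash
python3 - <<'E'
s=open("est.py").read()
s=s.replace("def sim(th,om,ph,us,dt=1/12,n=10):\n    out=[]; h=dt/n\n    for u in us:","YS=json.loads(sys.argv[4]) if len(sys.argv)>4 else [0]*10\ndef sim(th,om,ph,us,dt=1/12,n=10,ys=None):\n    out=[]; h=dt/n; vs=np.diff(np.r_[0,ys])/dt*2.36 if ys is not None else np.zeros(len(us))\n    for u,dv in zip(us,vs):\n        om-=dv")
s=s.replace("o=sim(th,om,ph,u)","o=sim(th,om,ph,u,ys=YS)")
s=s.replace('(u*L).round(4)','(u*L+YS).round(4)')
open("est.py","w").write(s)
E
python3 est.py 0.059 0 4 "[0.001,0.0025,0.004,0.005,0.005,0.005,0.005,0.004,0.0025,0.001]"
```

```text
clock c phi theta roll res
[[1.26167e+01 9.00000e-04 9.70000e-03 1.06000e-02 0.00000e+00 2.00000e-04]
 [1.27667e+01 4.50000e-03 9.90000e-03 1.44000e-02 0.00000e+00 2.00000e-04]]
th 0.0151 om 0.031 ph 0.0099 tcp [ 0.4687 -0.2119  0.377 ] axle [ 0.4668 -0.2121  0.1923] yaw 0.144 F [-0.9 -0.3 -9.5]
turn  [-0.003, -0.003, -0.003, -0.002, -0.002, -0.002, -0.002, -0.001, -0.001, -0.0]
shy   [0.0004, 0.0019, 0.0034, 0.0046, 0.0046, 0.0046, 0.0046, 0.0038, 0.0023, 0.001]
th [0.018, 0.017, 0.013, 0.009, 0.005, 0.002, -0.002, -0.004, -0.003, -0.001]  ph [0.007, 0.004, 0.001, -0.001, -0.003, -0.005, -0.007, -0.008, -0.009, -0.009]
hold th [0.021, 0.026, 0.032, 0.039, 0.047, 0.056]
```

```bash
python3 -m pendant '[[[0.022,0.003,0.0004,0,-0.003,0,0],[0.022,0.007,0.0019,0,-0.003,0,0],[0.022,0.011,0.0034,0,-0.003,0,0],[0.022,0.013,0.0046,0,-0.002,0,0],[0.022,0.013,0.0046,0,-0.002,0,0],[0.022,0.013,0.0046,0,-0.002,0,0],[0.022,0.013,0.0046,0,-0.002,0,0],[0.022,0.011,0.0038,0,-0.001,0,0],[0.022,0.007,0.0023,0,-0.001,0,0],[0.022,0.003,0.001,0,0,0,0]]]'
python3 est.py 0.059 0 4 "[0.001,0.0025,0.004,0.005,0.005,0.005,0.005,0.004,0.0025,0.001]"
```

```text
clock: 13.65
ee_pos: [0.4863, -0.1119, 0.377]
tool_rot: [0.003, 0.653, 0.757, 0.004]
force: [0.3, 0.0, -8.4]
finger_gap: 0.0232
finger_force: 58.6
clock c phi theta roll res
[[ 1.365e+01  1.100e-02 -9.300e-03  1.600e-03 -1.200e-03  2.000e-04]
 [ 1.380e+01  1.640e-02 -8.900e-03  7.500e-03  5.000e-04  2.000e-04]]
th 0.0082 om 0.039 ph -0.0089 tcp [ 0.4859 -0.1145  0.3771] axle [ 0.4876 -0.1143  0.1924] yaw 0.144 F [-0.7 -0.4 -9.4]
prior [-0.0007  0.02   -0.0091] filtered th 0.0075 om 0.020
turn  [0.005, 0.005, 0.004, 0.002, -0.0, -0.002, -0.003, -0.004, -0.004, -0.003]
shy   [0.0019, 0.0034, 0.0047, 0.0054, 0.005, 0.0046, 0.0044, 0.0033, 0.0018, 0.0004]
th [0.008, 0.005, 0.002, -0.002, -0.004, -0.005, -0.007, -0.007, -0.005, -0.002]  ph [-0.004, 0.001, 0.005, 0.007, 0.007, 0.005, 0.002, -0.002, -0.006, -0.009]
hold th [0.009, 0.009, 0.009, 0.008, 0.007, 0.005]
```

```bash
python3 -m pendant '[[[0.022,0.003,0.0019,0,0.005,0,0.003],[0.022,0.007,0.0034,0,0.005,0,0.003],[0.022,0.011,0.0047,0,0.004,0,0.003],[0.022,0.013,0.0054,0,0.002,0,0.003],[0.022,0.013,0.005,0,0,0,0.003],[0.022,0.013,0.0046,0,-0.002,0,0.003],[0.022,0.013,0.0044,0,-0.003,0,0.003],[0.022,0.011,0.0033,0,-0.004,0,0.003],[0.022,0.007,0.0018,0,-0.004,0,0.003],[0.022,0.003,0.0004,0,-0.003,0,0.003]]]'
python3 est.py 0.059 0 4 "[0.001,0.0025,0.004,0.005,0.005,0.005,0.005,0.004,0.0025,0.001]"
```

```text
clock: 14.68
ee_pos: [0.5087, -0.0148, 0.3767]
tool_rot: [0.003, 0.665, 0.747, 0.004]
force: [-0.6, 0.6, -8.6]
finger_gap: 0.0231
finger_force: 58.6
clock c phi theta roll res
[[ 1.46833e+01  7.30000e-03 -8.90000e-03 -1.50000e-03 -8.00000e-04
   2.00000e-04]
 [ 1.48333e+01  9.80000e-03 -8.70000e-03  1.10000e-03  6.00000e-04
   2.00000e-04]]
th 0.0020 om 0.020 ph -0.0087 tcp [ 0.5082 -0.0171  0.377 ] axle [ 0.5098 -0.017   0.1923] yaw 0.114 F [-0.2 -0.7 -9.4]
prior [-0.0021  0.0202 -0.0089] filtered th 0.0016 om 0.005
turn  [0.008, 0.008, 0.005, 0.002, -0.001, -0.003, -0.005, -0.006, -0.005, -0.004]
shy   [0.0025, 0.004, 0.0049, 0.0054, 0.0048, 0.0044, 0.0041, 0.0029, 0.0016, 0.0003]
th [0.0, -0.002, -0.005, -0.007, -0.008, -0.008, -0.009, -0.009, -0.007, -0.004]  ph [-0.001, 0.007, 0.012, 0.014, 0.013, 0.01, 0.005, -0.001, -0.006, -0.01]
hold th [0.001, -0.0, -0.002, -0.004, -0.007, -0.01]
```

```bash
python3 -m pendant '[[[0.022,0.003,0.0025,0,0.008,0,0.003],[0.022,0.007,0.004,0,0.008,0,0.003],[0.022,0.011,0.0049,0,0.005,0,0.003],[0.022,0.013,0.0054,0,0.002,0,0.003],[0.022,0.013,0.0048,0,-0.001,0,0.003],[0.022,0.013,0.0044,0,-0.003,0,0.003],[0.022,0.013,0.0041,0,-0.005,0,0.003],[0.022,0.011,0.0029,0,-0.006,0,0.003],[0.022,0.007,0.0016,0,-0.005,0,0.003],[0.022,0.003,0.0003,0,-0.004,0,0.003]]]'
python3 est.py 0.059 0 4 "[0.001,0.0025,0.004,0.005,0.005,0.005,0.005,0.004,0.0025,0.001]"
```

```text
clock: 15.72
ee_pos: [0.5338, 0.0827, 0.3764]
tool_rot: [0.003, 0.676, 0.737, 0.004]
force: [0.0, 0.3, -9.7]
finger_gap: 0.0233
finger_force: 58.6
clock c phi theta roll res
[[ 1.57167e+01  7.60000e-03 -9.90000e-03 -2.20000e-03 -6.00000e-04
   2.00000e-04]
 [ 1.58667e+01  1.05000e-02 -9.60000e-03  8.00000e-04  8.00000e-04
   2.00000e-04]]
th 0.0013 om 0.021 ph -0.0096 tcp [0.5335 0.0801 0.3767] axle [0.5353 0.0801 0.192 ] yaw 0.084 F [-0.  -1.3 -9.1]
prior [-0.0045  0.0144 -0.0097] filtered th 0.0007 om 0.003
turn  [0.009, 0.009, 0.006, 0.002, -0.001, -0.003, -0.005, -0.006, -0.006, -0.004]
shy   [0.0027, 0.0042, 0.0051, 0.0054, 0.0048, 0.0044, 0.0041, 0.0029, 0.0014, 0.0003]
th [-0.001, -0.003, -0.006, -0.008, -0.008, -0.007, -0.007, -0.006, -0.004, -0.0]  ph [-0.001, 0.008, 0.014, 0.016, 0.015, 0.012, 0.007, 0.001, -0.005, -0.009]
hold th [-0.0, -0.002, -0.004, -0.007, -0.01, -0.014]
```

```bash
python3 -m pendant '[[[0.022,0.003,0.0027,0,0.009,0,0.0024],[0.022,0.007,0.0042,0,0.009,0,0.0024],[0.022,0.011,0.0051,0,0.006,0,0.0024],[0.022,0.013,0.0054,0,0.002,0,0.0024],[0.022,0.013,0.0048,0,-0.001,0,0.0024],[0.022,0.013,0.0044,0,-0.003,0,0.0024],[0.022,0.013,0.0041,0,-0.005,0,0.0024],[0.022,0.011,0.0029,0,-0.006,0,0.0024],[0.022,0.007,0.0014,0,-0.006,0,0.0024],[0.022,0.003,0.0003,0,-0.004,0,0.0024]]]'
python3 est.py 0.059 0 4 "[0.0005,0.0015,0.0025,0.003,0.003,0.003,0.003,0.002,0.001,0.0005]"
```

```text
clock: 16.75
ee_pos: [0.5618, 0.179, 0.3761]
tool_rot: [0.003, 0.685, 0.729, 0.003]
force: [0.2, 0.8, -9.6]
finger_gap: 0.023
finger_force: 58.6
clock c phi theta roll res
[[ 1.675e+01  1.080e-02 -9.200e-03  1.600e-03 -4.000e-04  2.000e-04]
 [ 1.690e+01  1.440e-02 -8.900e-03  5.400e-03  1.000e-03  2.000e-04]]
th 0.0052 om 0.024 ph -0.0089 tcp [0.5617 0.1764 0.3765] axle [0.5634 0.1764 0.1918] yaw 0.060 F [-0.8 -0.9 -9.2]
prior [-0.0003  0.0245 -0.0086] filtered th 0.0048 om 0.009
turn  [0.004, 0.004, 0.003, 0.002, 0.0, -0.001, -0.002, -0.002, -0.002, -0.002]
shy   [0.0012, 0.0022, 0.0031, 0.0034, 0.003, 0.0028, 0.0026, 0.0016, 0.0006, 0.0001]
th [0.004, 0.003, -0.0, -0.002, -0.004, -0.005, -0.006, -0.005, -0.003, -0.002]  ph [-0.005, -0.001, 0.002, 0.004, 0.004, 0.003, 0.001, -0.001, -0.003, -0.005]
hold th [0.005, 0.004, 0.003, 0.001, -0.001, -0.004]
```

```bash
python3 -m pendant '[[[0.022,0.002,0.0012,0,0.004,0,0],[0.022,0.006,0.0022,0,0.004,0,0],[0.022,0.009,0.0031,0,0.003,0,0],[0.022,0.011,0.0034,0,0.002,0,0],[0.022,0.012,0.003,0,0,0,0],[0.022,0.012,0.0028,0,-0.001,0,0],[0.022,0.011,0.0026,0,-0.002,0,0],[0.022,0.008,0.0016,0,-0.002,0,0],[0.022,0.004,0.0006,0,-0.002,0,0],[0.022,0.001,0.0001,0,-0.002,0,0]]]'
cat > look.py <<'E'
from h import *
w=arm.snapshot("wrist"); s=arm.snapshot("side")
o,e,M=tool()
c=wcloud(w,np.ones((480,640),bool)); ct=(c-e)@M
# fork tops seen by the wrist camera, between runners
for nm,p,f in (("wrist",w,wcloud),("side",s,cloud)):
    m=arm.cut_out(p,"fork")
    if m:
        q=f(p,m[0]["region"]); b=q[(q[:,2]>.045)&(q[:,2]<.062)&(abs(q[:,0]-.576)<.06)&(abs(q[:,1]-.253)<.06)]
        print(nm,m[0]["score"],len(q),len(b)); 
        if len(b)>20: print(cv2.minAreaRect(b[:,:2].astype(np.float32)*1000))
cv2.imwrite("pics/l%d.png"%int(o["clock"]*10),np.hstack([cv2.resize(w["frame"],(400,300)),cv2.resize(s["frame"],(400,300))])[:,:,::-1])
print("pics/l%d.png"%int(o["clock"]*10))
E
python3 look.py; python3 est.py 0.059 0 4
```

```text
clock: 17.78
ee_pos: [0.5778, 0.2554, 0.376]
tool_rot: [0.002, 0.685, 0.729, 0.002]
force: [0.3, 0.4, -9.1]
finger_gap: 0.023
finger_force: 58.6
side 0.93 1344 407
((574.1652221679688, 253.789306640625), (50.54983901977539, 58.881893157958984), 3.5681300163269043)
pics/l178.png
clock c phi theta roll res
[[ 1.79833e+01  1.04000e-02 -5.20000e-03  5.20000e-03  1.00000e-03
   2.00000e-04]
 [ 1.81333e+01  1.16000e-02 -5.30000e-03  6.30000e-03  4.00000e-04
   2.00000e-04]]
th 0.0061 om 0.006 ph -0.0053 tcp [0.5781 0.2532 0.3766] axle [0.5791 0.2532 0.1919] yaw 0.059 F [-0.7  0.1 -9. ]
turn  [-0.001, -0.001, -0.0, 0.0, 0.001, 0.001, 0.001, 0.001, 0.001, 0.001]
shy   [-0.0002, -0.0002, 0.0, 0.0, 0.0002, 0.0002, 0.0002, 0.0002, 0.0002, 0.0002]
th [0.006, 0.006, 0.005, 0.004, 0.002, 0.001, -0.0, -0.001, -0.002, -0.003]  ph [-0.006, -0.007, -0.007, -0.007, -0.006, -0.005, -0.004, -0.003, -0.002, -0.001]
hold th [0.006, 0.006, 0.006, 0.006, 0.005, 0.004]
```

```bash
python3 -m pendant '[[[0.022,0,-0.0003,0,-0.001,0,0],[0.022,0,-0.0004,0,-0.001,0,0],[0.022,0,-0.0003,0,0,0,0],[0.022,0,-0.0003,0,0,0,0],[0.022,0,0,0,0.001,0,0],[0.022,0,-0.0002,0,0,0,0],[0.022,0,0,0,0.001,0,0],[0.022,0,0,0,0,0,0]]]'
cat > look2.py <<'E'
from h import *
P=[("side",arm.snapshot("side")),("top",arm.snapshot("top"))]
o,e,M=tool(); ax=e+M[:,2]*L
for n,p in P:
    allc=cloud(p,np.ones((480,640),bool)); ct=(allc-e)@M
    b=ct[(abs(ct[:,0])<.11)&(abs(ct[:,1])<.025)&(ct[:,2]>-.016)&(ct[:,2]<-.004)]   # bar top
    b=b[abs(b[:,0])>.03]
    if len(b)>30: print(n,"bar top in tool axes",len(b),cv2.minAreaRect(b[:,:2].astype(np.float32)*1000),np.median(b[:,2]))
    f=arm.cut_out(p,"fork")
    if f:
        q=cloud(p,f[0]["region"]); q=q[(q[:,2]>.045)&(q[:,2]<.062)&(abs(q[:,0]-.576)<.06)&(abs(q[:,1]-.253)<.06)]
        if len(q)>20: print(n,"fork",len(q),cv2.minAreaRect(q[:,:2].astype(np.float32)*1000))
print("axle",ax)
E
python3 look2.py; python3 est.py 0.059 0 4
```

```text
clock: 18.85
ee_pos: [0.5765, 0.2539, 0.3763]
tool_rot: [0.002, 0.686, 0.728, 0.002]
force: [-0.1, -0.5, -8.1]
finger_gap: 0.0233
finger_force: 58.6
side bar top in tool axes 915 ((6.0121612548828125, -0.8495397567749023), (25.078876495361328, 169.5762939453125), 89.11139678955078) -0.011447274134235007
side fork 442 ((575.2421875, 252.347900390625), (53.08635711669922, 61.29019546508789), 3.0475401878356934)
top bar top in tool axes 499 ((-60.70716857910156, -0.4280557632446289), (24.928314208984375, 61.19205856323242), 89.28585815429688) -0.008890584359583174
top fork 134 ((574.9661865234375, 251.4521026611328), (50.14113235473633, 58.86149597167969), 3.997103214263916)
axle [0.57744157 0.25388143 0.19158249]
clock c phi theta roll res
[[ 1.905e+01  6.000e-03 -5.000e-03  9.000e-04  3.000e-04  2.000e-04]
 [ 1.920e+01  7.200e-03 -5.000e-03  2.200e-03  3.000e-04  2.000e-04]]
th 0.0022 om 0.008 ph -0.0050 tcp [0.5765 0.2539 0.3763] axle [0.5774 0.2539 0.1916] yaw 0.060 F [-0.1 -0.4 -9. ]
prior [-0.0033 -0.0096 -0.0013] filtered th 0.0018 om -0.001
turn  [0.001, 0.001, 0.001, 0.001, 0.001, 0.0, 0.0, 0.0, 0.0, -0.0]
shy   [0.0002, 0.0002, 0.0002, 0.0002, 0.0002, 0.0, 0.0, 0.0, 0.0, 0.0]
th [0.001, 0.001, 0.001, 0.0, 0.0, 0.001, 0.001, 0.001, 0.001, 0.001]  ph [-0.004, -0.003, -0.002, -0.001, -0.0, -0.0, -0.0, -0.0, -0.0, -0.0]
hold th [0.001, 0.0, -0.001, -0.002, -0.004, -0.006]
```

```bash
python3 -m pendant '[[[0.022,0,0,0,0,0,0],[0.022,-0.0004,-0.0002,0,0,0,0],[0.022,-0.0004,-0.0002,0,0,0,0],[0.022,-0.0004,-0.0002,0,0,0,0],[0.022,0,-0.0002,0,0,0,0],[0.022,0,-0.0002,0,0,0,0],[0.022,0,0,0,0,0,0],[0.022,0,0,0,0,0,0],[0.022,0,0,0,0,0,0],[0.022,0,0,0,0,0,0]]]'
rm prior.json; python3 est.py 0.059 0.002 4
```

```text
clock: 20.08
ee_pos: [0.5756, 0.2527, 0.3764]
tool_rot: [0.002, 0.686, 0.728, 0.002]
force: [0.4, -0.5, -9.1]
finger_gap: 0.0233
finger_force: 58.6
clock c phi theta roll res
[[ 2.00833e+01  6.10000e-03 -5.00000e-03  1.10000e-03  3.00000e-04
   2.00000e-04]
 [ 2.02333e+01  6.00000e-03 -5.00000e-03  1.00000e-03  3.00000e-04
   2.00000e-04]]
th 0.0008 om 0.003 ph -0.0050 tcp [0.5756 0.2526 0.3763] axle [0.5765 0.2526 0.1916] yaw 0.060 F [-0.5  0.7 -9. ]
turn  [0.0, 0.0, 0.0, 0.0, 0.0, 0.0, 0.0, 0.0, 0.0, 0.0]
shy   [0.0, 0.0, 0.0, 0.0, 0.0, 0.0, 0.0, 0.0, 0.0, 0.0]
th [0.001, 0.001, 0.0, -0.001, -0.001, -0.002, -0.004, -0.005, -0.007, -0.008]  ph [-0.005, -0.005, -0.005, -0.005, -0.005, -0.005, -0.005, -0.005, -0.005, -0.005]
hold th [0.001, 0.001, 0.0, -0.001, -0.001, -0.002]
```

```bash
python3 -m pendant '[[[0.022,0,0,0,0,0,0],[0.022,0,0,0,0,0,0],[0.022,0,0,0,0,0,0],[0.022,0,0,0,0,0,0],[0.022,0,0,0,0,0,0],[0.022,0,0,0,0,0,0],[0.022,0,0,0,0,0,0],[0.022,0,0,0,0,0,0],[0.022,0,0,0,0,0,0]]]'
rm prior.json; python3 est.py 0.059 0.005 4
```

```text
clock: 21.03
ee_pos: [0.5756, 0.2526, 0.3763]
tool_rot: [0.002, 0.686, 0.728, 0.002]
force: [-0.1, 0.1, -9.1]
finger_gap: 0.0232
finger_force: 58.6
clock c phi theta roll res
[[ 2.10333e+01  3.10000e-03 -5.00000e-03 -2.00000e-03  3.00000e-04
   2.00000e-04]
 [ 2.11833e+01  5.00000e-03 -5.00000e-03 -0.00000e+00  3.00000e-04
   2.00000e-04]]
th 0.0000 om 0.010 ph -0.0050 tcp [0.5756 0.2527 0.3763] axle [0.5765 0.2527 0.1916] yaw 0.060 F [-0.8 -0.6 -9. ]
turn  [-0.001, -0.001, -0.001, -0.0, 0.0, 0.0, 0.001, 0.001, 0.001, 0.001]
shy   [-0.0002, -0.0002, -0.0002, 0.0, 0.0, 0.0, 0.0002, 0.0002, 0.0002, 0.0002]
th [0.001, 0.001, 0.001, 0.0, -0.001, -0.002, -0.003, -0.003, -0.004, -0.004]  ph [-0.006, -0.007, -0.008, -0.008, -0.008, -0.008, -0.007, -0.006, -0.005, -0.004]
hold th [0.001, 0.002, 0.002, 0.003, 0.003, 0.004]
```

```bash
python3 -m pendant '[[[0.022,0,0,0,0,0,0],[0.022,0,0,0,0,0,0],[0.022,0,0,0,0,0,0],[0.022,0,0,0,0,0,0],[0.022,0,0,0,0,0,0],[0.022,0,0,0,0,0,0],[0.022,0,0,0,0,0,0],[0.022,0,0,0,0,0,0],[0.022,0,0,0,0,0,0],[0.022,0,0,0,0,0,0]]]'
rm prior.json; python3 est.py 0.059 0.005 4
```

```text
clock: 22.07
ee_pos: [0.5756, 0.2526, 0.3763]
tool_rot: [0.002, 0.686, 0.728, 0.002]
force: [-0.1, 0.4, -9.3]
finger_gap: 0.0235
finger_force: 58.6
clock c phi theta roll res
[[ 2.20667e+01  5.60000e-03 -5.00000e-03  6.00000e-04  3.00000e-04
   2.00000e-04]
 [ 2.22167e+01  4.80000e-03 -5.00000e-03 -3.00000e-04  3.00000e-04
   2.00000e-04]]
th -0.0007 om -0.009 ph -0.0050 tcp [0.5756 0.2526 0.3764] axle [0.5765 0.2527 0.1917] yaw 0.060 F [ 0.1 -0.1 -9.4]
turn  [0.001, 0.001, 0.0, 0.0, -0.0, -0.0, -0.0, 0.0, 0.0, 0.0]
shy   [0.0002, 0.0002, 0.0, 0.0, 0.0, 0.0, 0.0, 0.0, 0.0, 0.0]
th [-0.002, -0.002, -0.002, -0.001, -0.001, -0.001, -0.0, 0.0, 0.001, 0.001]  ph [-0.004, -0.003, -0.003, -0.003, -0.003, -0.003, -0.003, -0.003, -0.003, -0.003]
hold th [-0.002, -0.002, -0.003, -0.003, -0.004, -0.005]
```

```bash
python3 -m pendant '[[[0.022,0,0,0.002,0,0,0],[0.022,0,0,0.004,0,0,0],[0.022,0,0,0.006,0,0,0],[0.022,0,0,0.007,0,0,0],[0.022,0,0,0.007,0,0,0],[0.022,0,0,0.007,0,0,0],[0.022,0,0,0.006,0,0,0],[0.022,0,0,0.005,0,0,0],[0.022,0,0,0.003,0,0,0],[0.022,0,0,0.001,0,0,0]]]'
rm prior.json; python3 est.py 0.059 0.005 4
```

```text
clock: 23.1
ee_pos: [0.5756, 0.2526, 0.3276]
tool_rot: [0.002, 0.686, 0.728, 0.001]
force: [0.1, 0.1, -8.7]
finger_gap: 0.0234
finger_force: 58.6
clock c phi theta roll res
[[ 2.310e+01  1.900e-03 -4.100e-03 -2.200e-03  7.000e-04  2.000e-04]
 [ 2.325e+01 -1.000e-04 -5.500e-03 -5.500e-03  2.000e-04  2.000e-04]]
th -0.0057 om -0.023 ph -0.0055 tcp [0.576  0.2527 0.3286] axle [0.577  0.2527 0.1439] yaw 0.060 F [-1.1  0.7 -9.1]
turn  [0.003, 0.003, 0.002, 0.001, -0.0, -0.001, -0.001, -0.001, -0.001, -0.001]
shy   [0.0006, 0.0006, 0.0004, 0.0002, 0.0, -0.0002, -0.0002, -0.0002, -0.0002, -0.0002]
th [-0.008, -0.009, -0.008, -0.007, -0.006, -0.005, -0.003, -0.002, -0.001, 0.0]  ph [-0.002, 0.001, 0.003, 0.004, 0.004, 0.003, 0.002, 0.001, -0.0, -0.001]
hold th [-0.009, -0.01, -0.012, -0.015, -0.017, -0.019]
```

```bash
python3 -m pendant '[[[0.022,0,0.0006,0.002,0.003,0,0],[0.022,0,0.0006,0.004,0.003,0,0],[0.022,0,0.0004,0.005,0.002,0,0],[0.022,0,0.0002,0.006,0.001,0,0],[0.022,0,0,0.006,0,0,0],[0.022,0,-0.0002,0.006,-0.001,0,0],[0.022,0,-0.0002,0.004,-0.001,0,0],[0.022,0,-0.0002,0.003,-0.001,0,0],[0.022,0,-0.0002,0.001,-0.001,0,0],[0.022,0,0,0.001,0,0,0]]]'
python3 est.py 0.059 0.005 4
```

```text
clock: 24.13
ee_pos: [0.5767, 0.2528, 0.2903]
tool_rot: [0.0, 0.686, 0.728, -0.0]
force: [-0.7, 0.6, -9.9]
finger_gap: 0.023
finger_force: 58.6
clock c phi theta roll res
[[ 2.41333e+01 -1.00000e-04 -1.00000e-04 -1.00000e-04  3.00000e-04
   2.00000e-04]
 [ 2.42833e+01  1.20000e-03 -5.00000e-04  7.00000e-04  1.00000e-04
   2.00000e-04]]
th 0.0011 om 0.004 ph -0.0005 tcp [0.5769 0.2527 0.2906] axle [0.5769 0.2527 0.1059] yaw 0.060 F [ 0.9 -0.2 -8.7]
prior [ 0.0003  0.0124 -0.0015] filtered th 0.0014 om 0.011
turn  [-0.003, -0.003, -0.002, -0.001, -0.0, 0.0, 0.001, 0.001, 0.002, 0.002]
shy   [-0.0006, -0.0006, -0.0004, -0.0002, 0.0, 0.0, 0.0002, 0.0002, 0.0004, 0.0004]
th [0.003, 0.003, 0.003, 0.002, 0.001, -0.0, -0.002, -0.003, -0.004, -0.004]  ph [-0.003, -0.006, -0.008, -0.009, -0.009, -0.009, -0.008, -0.007, -0.005, -0.003]
hold th [0.003, 0.005, 0.007, 0.009, 0.012, 0.014]
```

6 mm left; the frame is level and the weight is in the slot, so I lower it softly.

```bash
python3 -m pendant '[[[0.022,0,0,0.001,0,0,0],[0.022,0,0,0.001,0,0,0],[0.022,0,0,0.001,0,0,0],[0.022,0,0,0.001,0,0,0],[0.022,0,0,0.0008,0,0,0],[0.022,0,0,0.0006,0,0,0],[0.022,0,0,0.0003,0,0,0],[0.022,0,0,0,0,0,0]]]'
rm prior.json; python3 est.py 0.059 0.005 2; python3 look.py
```

```text
clock: 25.0
ee_pos: [0.5767, 0.2527, 0.285]
tool_rot: [0.0, 0.686, 0.728, 0.0]
force: [-0.7, 0.1, -5.4]
finger_gap: 0.0231
finger_force: 59.0
clock c phi theta roll res
[[ 2.500e+01  1.400e-03 -2.000e-04  1.200e-03  2.000e-04  2.000e-04]
 [ 2.505e+01  1.500e-03 -2.000e-04  1.400e-03  2.000e-04  2.000e-04]]
th 0.0014 om 0.003 ph -0.0002 tcp [0.5767 0.2526 0.2849] axle [0.5767 0.2526 0.1002] yaw 0.060 F [-0.1 -1.  -5.2]
turn  [-0.002, -0.002, -0.002, -0.001, -0.0, 0.0, 0.001, 0.001, 0.001, 0.001]
shy   [-0.0004, -0.0004, -0.0004, -0.0002, 0.0, 0.0, 0.0002, 0.0002, 0.0002, 0.0002]
th [0.002, 0.002, 0.002, 0.002, 0.002, 0.001, 0.001, 0.0, 0.001, 0.001]  ph [-0.002, -0.004, -0.006, -0.007, -0.007, -0.007, -0.006, -0.005, -0.004, -0.003]
hold th [0.002, 0.004, 0.005, 0.007, 0.009, 0.012]
pics/l252.png
```

```bash
python3 -m pendant '[[[0.022,0,0,0.0004,0,0,0],[0.022,0,0,0.0004,0,0,0],[0.022,0,0,0,0,0,0],[0.035,0,0,0,0,0,0],[0.085,0,0,0,0,0,0],[0.085,0,0,0,0,0,0],[0.085,0,0,0,0,0,0],[0.085,0,0,0,0,0,0],[0.085,0,0,0,0,0,0]]]' 
python3 -m pendant '[[[0.085,0,0,-0.005,0,0,0],[0.085,0,0,-0.015,0,0,0],[0.085,0,0,-0.02,0,0,0],[0.085,0,0,-0.02,0,0,0],[0.085,0,0,-0.02,0,0,0],[0.085,0,0,-0.02,0,0,0],[0.085,0,0,-0.02,0,0,0],[0.085,0,0,-0.01,0,0,0],[0.085,0,0,0,0,0,0],[0.085,0,0,0,0,0,0]]]'
python3 look.py
python3 - <<'E'
from h import *
o,e,M=tool()
w=arm.snapshot("wrist"); m=arm.cut_out(w,"grip"); c=wcloud(w,m[0]["region"]); b=c[(c[:,2]>.286)&(c[:,2]<.305)]
print(np.median(b[:,2]),cv2.minAreaRect(b[:,:2].astype(np.float32)*1000),o["finger_gap"])
E
ls pics
```

```text
clock: 26.05
ee_pos: [0.5769, 0.2527, 0.2838]
tool_rot: [0.0, 0.686, 0.728, 0.0]
force: [-0.7, 0.4, 0.3]
finger_gap: 0.0853
finger_force: 0.0
clock: 26.88
ee_pos: [0.5769, 0.2527, 0.4142]
tool_rot: [0.0, 0.686, 0.728, 0.0]
force: [-0.3, -0.1, -1.7]
finger_gap: 0.0851
finger_force: 0.0
side 0.63 946 151
((568.9765625, 253.72935485839844), (42.21814727783203, 56.141700744628906), 1.0164552927017212)
pics/l269.png
a.png
c.png
c0.png
c1.png
f0.npy
f1.npy
l178.png
l252.png
l269.png
w1.png
w2.pngTraceback (most recent call last):
  File "<stdin>", line 3, in <module>
IndexError: list index out of range
```

View pics/l269.png

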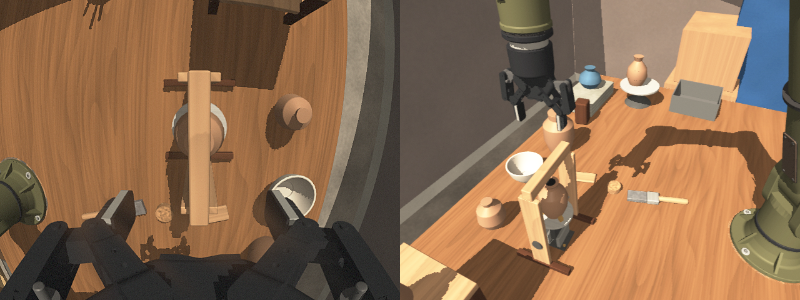

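Run:
```python
from h import *
w=arm.snapshot("wrist"); c=wcloud(w,np.ones((480,640),bool)); c=c[(abs(c[:,0]-.576)<.13)&(abs(c[:,1]-.253)<.13)]
b=c[(c[:,2]>.288)&(c[:,2]<.303)]; print("bar",np.median(b[:,2]),cv2.minAreaRect(b[:,:2].astype(np.float32)*1000))
r=c[(c[:,2]>.01)&(c[:,2]<.022)&(abs(c[:,1]-.253)>.05)]; print("runners z",np.percentile(r[:,2],[10,50,90]),cv2.minAreaRect(r[:,:2].astype(np.float32)*1000))
v=c[(c[:,2]>.228)&(c[:,2]<.242)]; print("rim",v.mean(0),len(v))
```

```text
bar 0.2949907513903143 ((575.211181640625, 250.73989868164062), (24.483619689941406, 181.04745483398438), 3.405179500579834)
runners z [0.01453106 0.01592547 0.01717408] ((574.9822998046875, 250.89759826660156), (160.8650665283203, 185.45230102539062), 3.4560954570770264)
rim [0.57582454 0.22499112 0.2352705 ] 431
```

The left half shows the frame standing over the fork with the vase disc centred under the bar (about 200, 130). The right half shows the vase upright and the gripper clear. The bar measures level at z 0.295, centred at (575, 251) mm.

```bash
python3 -c "
from bench import arm; print(arm.sign_off())"
```

```text
the job is handed in; nothing more can be done
None
```

The frame is standing level over the fork with the vase upright and the gripper clear; I handed the job in at about 27 s of the 72 s allowed, and no verdict came back.

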